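# Hold the focus guide rod in its two bushings for collar fitting

### The arm

A 6-joint arm with a two-finger parallel gripper is mounted at the origin on the work surface. World frame = base frame: x ahead of the robot, y to its left, z up, the work surface at z = 0. Lengths are in m, angles in rad, forces in N, time in s.
With the tool pointing down it reaches from about 0.4 to 0.825 m from the base axis. Payload 7 kg.
Tool frame: the origin (TCP) lies at the very end of the fingers, on their centre line; the grasp point (between the pads) lies 19 mm behind it; z points along the fingers, y is the direction in which the jaws open and shut (so a half turn about z gives the same grasp; the last joint's range is limited). The gripper opens to 88 mm and grips with 3 to 60 N. Pads are 19 mm wide; open, the fingers measure 130 mm over their backs; the gripper's body (78 mm by 193 mm) begins 47 mm behind the grasp point.
Start: joints at [-0.823, 0.359, 0.012, 0, -1.224, -0.288], TCP at [0.3, -0.605, 0.227] pointing down, gripper open.
Joint ranges: [-3.07, 3.07], [-1.43, 2.12], [-1.02, 1.25], [-3.03, 1.67], [-3.05, -0], [-3.03, 3.03]. Speed limits (rad/s): [2.39, 2.39, 3.01, 3.14, 3.14, 3.14].

### API

Orientations are given as [roll, pitch, yaw] about the fixed x, y, z axes, in that order (R = Rz(yaw) Ry(pitch) Rx(roll)).
In Python, from station import arm gives the robot as it stands.
- The arm moves only by the shell command python3 -m inch 'ROWS' [FORCE]. ROWS is text: rows parted by semicolons, each of 7 numbers parted by spaces: the closure, from 0 (fully open) to 1 (shut), then the shift along the tool's x, y, z each as a share of 300 mm, from -1 to 1, then the turn, a rotation vector about the tool's x, y, z each as a share of 60 degrees, from -1 to 1. In form: grip tx ty tz rx ry rz; .... A call has 1 to 12 rows; each row is the pose to reach, as a shift and turn from the pose commanded when the call began, along the tool's axes at that moment; what a row does not reach only later rows make up. A row lasts 1/10 s, in which the tool goes at most 50 mm and 8.59 degrees, less where a joint would pass 70% of its speed; a pose out of reach is approached as far as the arm can. A call with a number of a shift or a turn outside -1 to 1 is refused whole. A call with a gripper value outside its range is refused whole. The fingers move at their own pace and stop on an object; FORCE is the grip in N (left out, the last holds). Time passes only in rows, so rows that repeat a pose let the fingers close. It gives the time, the measured TCP pose, the force and the opening at its end, in the units of the state.
- arm.get_state(): the state, without advancing time (a new reading comes with each control period).
- arm.grab_frame(name): name is "scene" or "top" or "wrist"; returns a dict with "img" (384x512x3 uint8, red, green, blue), "range_z" (384x512 float32, m along the optical axis (not along the pixel's ray), 0 where there is no reading), "fx", "fy", "cx", "cy" (pixels), "extrinsics" (4x4, takes a point from world to camera coordinates); the wrist camera has in their place "tool_from_camera" (4x4, takes a point from camera to tool coordinates, whose origin is the TCP and whose axes are the flange's). Camera axes: x right, y up, looking along -z (the intrinsics and any distortion apply to the point x, -y, -z); pixel columns grow to the right and rows downward; lengths in m; the calibration is good to about 2 mm. A picture is of the moment at which its call begins: read the wrist's pose just before it.
- arm.job_done(): hands the job in, once; it reports no verdict.
The state is a dict: "t": time; "q": joint angles; "qd": joint speeds; "joint_efforts": joint torques, N m; "eef_pos": TCP position; "ee_rot": TCP orientation; "force": force on the tool from outside, world axes, zero at the start; "moment": the same for the moment, N m; "width": finger opening in m.
Only numpy, scipy, OpenCV 4.12 (cv2) and the standard library are available. Lean on these libraries where they do the work, as an engineer would, in place of code of your own. Each camera call takes 0.05 s, during which the arm holds its last target.

### The job

I am refitting the microscope's focus column: first put exactly two of the four black shaft collars in the white tray for me and leave the other two where they lie. Then take the guide rod by its red knob out of the blue block and thread it from above through the upper brass bushing and on through the lower one until its tip shows clearly below the lower bushing without touching the base plate. Finish while still gripping the rod and holding it steady there, so that I can fit the collars, and do not disturb the bottle, the jar or the green box.

Things in the scene. Friction and masses are not known exactly. Their poses are not given: they have to be found in the camera images.
- stand: fixed focus-column bracket: white base plate 90 mm (x) by 150 mm (y -45 to +105), 12 mm thick; white column 36 x 30 mm at y +75, 140 mm high; two arms holding square brass bushing blocks (44 x 44 x 20 mm) on one vertical axis: lower z 55 to 75 mm, upper z 120 to 140 mm. Origin: on the bushing axis at bench level, z up. 43 mm free between base plate and lower block
- bushing_upper (a point): centre of the upper bushing's mouth (copper ring) on its top face, 140 mm above the bench. Bore 14 mm wide, vertical, right through, with a 2 mm chamfer at the mouth
- bushing_lower (a point): centre of the lower bushing's mouth on its top face, 75 mm above the bench, straight below the upper one; same bore
- rod: loose guide rod, about 0.15 kg: silvery round shaft 12 mm thick, 140 mm long with a 4 mm tapered tip, above it a red round knob 24 mm thick, 36 mm high. Origin: end of the tip; z along the rod towards the knob. At the start it stands upright in the blue block, tip 10 mm above the bench
- rod_tip (a point): the end of the rod's tip (same point as the rod's origin)
- rod_knob (a point): middle of the red knob, on the rod's axis 158 mm above the tip: the place to grip
- holder: blue storage block, fixed, 70 x 70 x 50 mm, with an upright 15 mm hole 40 mm deep in its middle where the rod stands at the start. Origin: centre of its underside
- tray: white open parts tray, fixed, 110 mm (x) by 150 mm (y), 22 mm high outside, walls 4 mm, floor 4 mm. Origin: centre of its underside
- collar0: black shaft collar (one of four alike): ring 34 mm outside, 15 mm bore, 18 mm high, about 60 g, lying flat and loose on the bench. Origin: centre of its underside
- collar1: black shaft collar (one of four alike): ring 34 mm outside, 15 mm bore, 18 mm high, about 60 g, lying flat and loose on the bench. Origin: centre of its underside
- collar2: black shaft collar (one of four alike): ring 34 mm outside, 15 mm bore, 18 mm high, about 60 g, lying flat and loose on the bench. Origin: centre of its underside
- collar3: black shaft collar (one of four alike): ring 34 mm outside, 15 mm bore, 18 mm high, about 60 g, lying flat and loose on the bench. Origin: centre of its underside
- wash_bottle: bystander: white squeeze wash bottle 62 mm thick, 190 mm high with its bent spout, loose. Origin: centre of its underside
- jar: bystander: amber jar with black cap, 60 mm thick, 75 mm high, loose. Origin: centre of its underside
- slide_box: bystander: closed green slide box 80 x 110 x 35 mm, loose. Origin: centre of its underside
There are look-alikes about, which are no part of the job. What is shaped like the collar0 but pink or purple is not meant.

How it is judged:
On the way, in this order (a step that is already met when the one before it is completed fails the run):
1. exactly two collars lie let go in the tray, the other two untouched, while the rod still stands in the blue block (((x of collar0 in the frame of tray between -0.045 and 0.045 m and y of collar0 in the frame of tray between -0.065 and 0.065 m and z of collar0 in the frame of tray below 0.028 m and contact force between the fingers and collar0 below 0.1 N and linear speed of collar0 below 0.03 m/s) or distance of collar0 from where it was at the start of the episode below 0.03 m) and ((x of collar1 in the frame of tray between -0.045 and 0.045 m and y of collar1 in the frame of tray between -0.065 and 0.065 m and z of collar1 in the frame of tray below 0.028 m and contact force between the fingers and collar1 below 0.1 N and linear speed of collar1 below 0.03 m/s) or distance of collar1 from where it was at the start of the episode below 0.03 m) and ((x of collar2 in the frame of tray between -0.045 and 0.045 m and y of collar2 in the frame of tray between -0.065 and 0.065 m and z of collar2 in the frame of tray below 0.028 m and contact force between the fingers and collar2 below 0.1 N and linear speed of collar2 below 0.03 m/s) or distance of collar2 from where it was at the start of the episode below 0.03 m) and ((x of collar3 in the frame of tray between -0.045 and 0.045 m and y of collar3 in the frame of tray between -0.065 and 0.065 m and z of collar3 in the frame of tray below 0.028 m and contact force between the fingers and collar3 below 0.1 N and linear speed of collar3 below 0.03 m/s) or distance of collar3 from where it was at the start of the episode below 0.03 m) and ((distance of each of collar0, collar1 from where it was at the start of the episode above 0.03 m and distance of each of collar2, collar3 from where it was at the start of the episode below 0.03 m) or (distance of each of collar0, collar2 from where it was at the start of the episode above 0.03 m and distance of each of collar1, collar3 from where it was at the start of the episode below 0.03 m) or (distance of each of collar0, collar3 from where it was at the start of the episode above 0.03 m and distance of each of collar1, collar2 from where it was at the start of the episode below 0.03 m) or (distance of each of collar0, collar3 from where it was at the start of the episode below 0.03 m and distance of each of collar1, collar2 from where it was at the start of the episode above 0.03 m) or (distance of each of collar0, collar2 from where it was at the start of the episode below 0.03 m and distance of each of collar1, collar3 from where it was at the start of the episode above 0.03 m) or (distance of each of collar0, collar1 from where it was at the start of the episode below 0.03 m and distance of each of collar2, collar3 from where it was at the start of the episode above 0.03 m)) and distance of rod from where it was at the start of the episode below 0.02 m), for 0.2 s.
2. the rod's tip has gone down into the upper bushing and is above or just inside the lower one (z of rod_tip in the frame of stand between 0.065 and 0.132 m and horizontal distance between rod_tip and bushing_upper below 0.012 m and angle between the z axis of rod and the z axis of stand, either way round below 0.15 rad), for 0.05 s.
At the end, for the whole second after the job is handed in: Exactly two collars at rest in the tray, let go; the others within 30 mm of their start. The rod passes both bushings, upright within 0.08 rad, tip 16 to 51 mm above the bench (4 mm or more below the lower bushing and clear of the base plate), still, gripped by the fingers (((x of collar0 in the frame of tray between -0.045 and 0.045 m and y of collar0 in the frame of tray between -0.065 and 0.065 m and z of collar0 in the frame of tray below 0.028 m and contact force between the fingers and collar0 below 0.1 N and linear speed of collar0 below 0.03 m/s) or distance of collar0 from where it was at the start of the episode below 0.03 m) and ((x of collar1 in the frame of tray between -0.045 and 0.045 m and y of collar1 in the frame of tray between -0.065 and 0.065 m and z of collar1 in the frame of tray below 0.028 m and contact force between the fingers and collar1 below 0.1 N and linear speed of collar1 below 0.03 m/s) or distance of collar1 from where it was at the start of the episode below 0.03 m) and ((x of collar2 in the frame of tray between -0.045 and 0.045 m and y of collar2 in the frame of tray between -0.065 and 0.065 m and z of collar2 in the frame of tray below 0.028 m and contact force between the fingers and collar2 below 0.1 N and linear speed of collar2 below 0.03 m/s) or distance of collar2 from where it was at the start of the episode below 0.03 m) and ((x of collar3 in the frame of tray between -0.045 and 0.045 m and y of collar3 in the frame of tray between -0.065 and 0.065 m and z of collar3 in the frame of tray below 0.028 m and contact force between the fingers and collar3 below 0.1 N and linear speed of collar3 below 0.03 m/s) or distance of collar3 from where it was at the start of the episode below 0.03 m) and ((distance of each of collar0, collar1 from where it was at the start of the episode above 0.03 m and distance of each of collar2, collar3 from where it was at the start of the episode below 0.03 m) or (distance of each of collar0, collar2 from where it was at the start of the episode above 0.03 m and distance of each of collar1, collar3 from where it was at the start of the episode below 0.03 m) or (distance of each of collar0, collar3 from where it was at the start of the episode above 0.03 m and distance of each of collar1, collar2 from where it was at the start of the episode below 0.03 m) or (distance of each of collar0, collar3 from where it was at the start of the episode below 0.03 m and distance of each of collar1, collar2 from where it was at the start of the episode above 0.03 m) or (distance of each of collar0, collar2 from where it was at the start of the episode below 0.03 m and distance of each of collar1, collar3 from where it was at the start of the episode above 0.03 m) or (distance of each of collar0, collar1 from where it was at the start of the episode below 0.03 m and distance of each of collar2, collar3 from where it was at the start of the episode above 0.03 m)) and z of rod_tip in the frame of stand between 0.016 and 0.051 m and horizontal distance between rod_tip and bushing_lower below 0.005 m and horizontal distance between rod_knob and bushing_upper below 0.012 m and angle between the z axis of rod and the z axis of stand, either way round below 0.08 rad and contact force between the fingers and rod above 1 N and linear speed of rod below 0.02 m/s); the arm keeps its last pose, push and grip.
It fails at once if the wash bottle, jar or slide box is moved more than 40 mm or tipped (distance of any of wash_bottle, jar, slide_box from where it was at the start of the episode above 0.04 m or angle between any of wash_bottle, jar, slide_box's own z axis and vertical above 0.5 rad).
It also fails if it takes over 72 s, if anything falls off the work surface, if the arm or the gripper's body presses on something with over 40 N, if the wrist force passes 120 N, or if a joint passes its speed limit or range.

## Working session

There is one attempt and no reset: what is moved stays moved. The work goes in short steps, Python scripts to look and compute and a shell command to move; the robot and the scene stay as the last step left them, time stands still between calls to the robot, and variables do not carry over. Pictures are saved under pics/ and viewed, and the job is handed in when it is done.

```bash
ls; mkdir -p pics; python3 - <<'E'
from station import arm
import cv2,pickle
print(arm.get_state())
for n in ("top","scene"):
    f=arm.grab_frame(n); pickle.dump(f,open(f"pics/{n}0.pkl","wb"))
    cv2.imwrite(f"pics/{n}0.png",f["img"][:,:,::-1]); print(n,f["fx"],f["fy"],f["cx"],f["cy"],f["extrinsics"],[k for k in f])
E
```

```text
pics
{'t': 0.0, 'q': array([-8.22918662e-01,  3.59381447e-01,  1.10510275e-02, -3.61386134e-04,
       -1.22410539e+00, -2.88091124e-01]), 'qd': array([ 0.00020218,  0.00011702,  0.00110118, -0.00061642, -0.00180951,
       -0.00076352]), 'joint_efforts': array([-2.41793219e-03, -5.82719028e+01,  2.93055797e+01,  6.99740231e+00,
        6.90367728e-03, -1.02625756e-04]), 'eef_pos': array([ 0.29928588, -0.60446638,  0.22562078]), 'ee_rot': array([ 3.13992421e+00, -1.40135159e-04, -2.68192907e+00]), 'force': array([ 0.27565514, -0.47884835,  0.46709787]), 'moment': array([-0.0249033 ,  0.0050148 ,  0.01576295]), 'width': 0.08772598931844988}
top 496.9976412164562 496.9976412164562 251.5536384926222 191.01304441687134 [[-0.00878655 -0.99994746 -0.00528013  0.01159773]
 [ 0.99582354 -0.00922994  0.09083109 -0.57755223]
 [-0.09087505 -0.00445999  0.99585231 -1.33915177]
 [ 0.          0.          0.          1.        ]] ['img', 'range_z', 'fx', 'fy', 'cx', 'cy', 'extrinsics']
scene 369.6378647685178 369.6378647685178 254.92133476750806 198.4645975448004 [[ 0.82002522  0.57231483 -0.00379124 -0.44074943]
 [-0.33629074  0.48718369  0.80595322  0.07664294]
 [ 0.46310601 -0.65962701  0.59196709 -1.12956599]
 [ 0.          0.          0.          1.        ]] ['img', 'range_z', 'fx', 'fy', 'cx', 'cy', 'extrinsics']
```

View pics/top0.png

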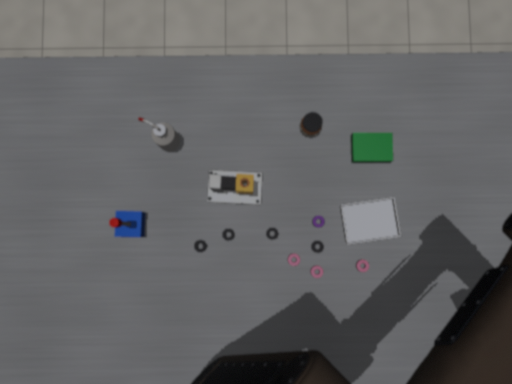

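View pics/scene0.png

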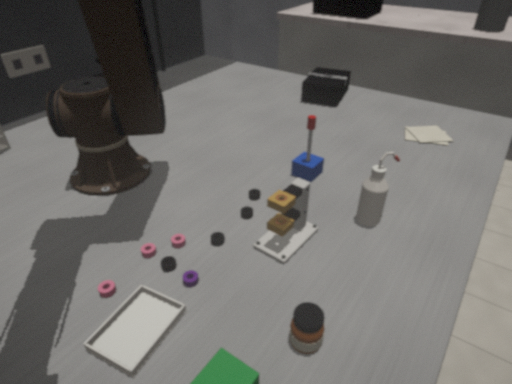

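Top view: the black collars are at (201,246), (228,234), (272,233) and (317,246). The look-alikes are purple at (318,221) and pink at (293,259), (316,271) and (362,265). Also visible are the tray (370,221), stand (235,187), rod and holder (115–130,223), bottle (163,135), jar (312,124) and box (372,148).

```bash
cat > h.py <<'E'
import numpy as np,pickle,cv2
def unproj(f,u,v,d=None,E=None):
    if d is None: d=f["range_z"][int(round(v)),int(round(u))]
    p=np.array([(u-f["cx"])/f["fx"]*d,-(v-f["cy"])/f["fy"]*d,-d])
    E=f["extrinsics"] if E is None else E
    return E[:3,:3].T@(p-E[:3,3])
def plane(f,u,v,z,E=None):
    # ray hit with world height z
    a=unproj(f,u,v,1.0,E);E_=f["extrinsics"] if E is None else E
    c=-E_[:3,:3].T@E_[:3,3]; r=a-c
    return c+r*(z-c[2])/r[2]
def cloud(f,E=None):
    E=f["extrinsics"] if E is None else E
    v,u=np.mgrid[:384,:512];d=f["range_z"]
    P=np.stack([(u-f["cx"])/f["fx"]*d,-(v-f["cy"])/f["fy"]*d,-d],-1)
    return (P-E[:3,3])@E[:3,:3]
E
python3 - <<'E'
from h import *
f=pickle.load(open("pics/top0.pkl","rb"));im=f["img"];W=cloud(f)
hsv=cv2.cvtColor(im,cv2.COLOR_RGB2HSV)
dark=(im.max(2)<45).astype(np.uint8);dark[:200]=0;dark[260:]=0;dark[:,340:]=0;dark[:,:185]=0
n,l,s,c=cv2.connectedComponentsWithStats(dark)
for i in range(1,n):
    if s[i][4]>20:
        print("dark",s[i],c[i].round(1),plane(f,*c[i],0.018).round(4), np.median(W[l==i],0).round(4))
def pts(name,m):
    p=W[m]; print(name,m.sum(),p.min(0).round(3),p.max(0).round(3),np.median(p,0).round(4))
H,S,V=hsv[...,0],hsv[...,1],hsv[...,2]
valid=f["range_z"]>0
red=((H<6)|(H>174))&(S>170)&(V>80)&valid; red[:,150:]=0
pts("red",red&(W[...,2]>.15))
blue=(H>105)&(H<130)&(S>150)&valid;pts("blue top",blue&(abs(W[...,2]-.05)<.008))
brass=(H>12)&(H<30)&(S>120)&(V>80)&valid; brass[:160]=0
pts("brass",brass&(W[...,2]>.125))
tray=np.zeros_like(valid);tray[190:250,335:405]=1
pts("trayrim",tray&(W[...,2]>.016)&(W[...,2]<.03)); pts("trayfloor",tray&(V>120)&(W[...,2]<.01))
m=(tray&(V>100)).astype(np.uint8)
cs,_=cv2.findContours(m,0,1);cc=max(cs,key=cv2.contourArea);r=cv2.minAreaRect(cc);print(r,plane(f,*r[0],0.015)); print([plane(f,*b,0.022).round(3) for b in cv2.boxPoints(r)])
E
python3 - <<'E'
import cv2
i=cv2.imread("pics/top0.png")
cv2.imwrite("pics/crop1.png",cv2.resize(i[160:285,100:410],None,fx=2.5,fy=2.5,interpolation=2))
E
```

```text
red 54 [0.484 0.328 0.181] [0.498 0.348 0.192] [0.491  0.3378 0.186 ]
blue top 531 [0.457 0.303 0.043] [0.522 0.374 0.058] [0.4892 0.3323 0.0507]
brass 268 [0.565 0.004 0.129] [0.608 0.048 0.148] [0.5866 0.0248 0.1404]
trayrim 300 [ 0.43  -0.399  0.016] [ 0.556 -0.237  0.028] [ 0.4912 -0.3187  0.0218]
trayfloor 1841 [ 0.436 -0.399 -0.005] [ 0.56  -0.245  0.01 ] [ 0.4937 -0.3201  0.0041]
((369.5, 219.5), (59.0, 69.0), 90.0) [ 0.49692597 -0.31750468  0.015     ]
[array([ 0.579, -0.223,  0.022]), array([ 0.577, -0.413,  0.022]), array([ 0.416, -0.407,  0.022]), array([ 0.417, -0.22 ,  0.022])]
```

View pics/crop1.png

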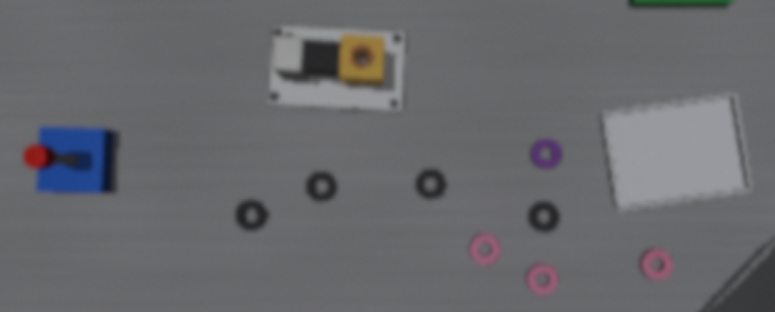

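The crop confirms four black rings. At crop pixels they are (251,215), (321,186), (431,184) and (543,216). The purple (545,153) and pink ones are separate. I'll take the two blacks nearest the tray, original (272,233) and (317,246), and locate them precisely.

```bash
python3 - <<'E'
from h import *
f=pickle.load(open("pics/top0.pkl","rb"));im=f["img"];W=cloud(f)
V=im.max(2).astype(int)
for (u,v) in [(201,246),(228,234),(272,233),(317,246)]:
    a=V[v-11:v+12,u-11:u+12]; m=np.where(a<60,1.,0)
    yy,xx=np.nonzero(m); 
    c=(xx.min()+xx.max())/2+u-11,(yy.min()+yy.max())/2+v-11
    g=W[v-11:v+12,u-11:u+12].reshape(-1,3); g=g[(g[:,2]>.012)&(g[:,2]<.025)]
    print(u,v,m.sum(),c,plane(f,*c,.018).round(4),"depth",len(g),((g.min(0)+g.max(0))/2).round(4),g.mean(0).round(4),(g.max(0)-g.min(0)).round(3))
g=W[185:255,335:405].reshape(-1,3);g=g[(g[:,2]>.017)&(g[:,2]<.028)]
print(cv2.minAreaRect(g[:,:2].astype(np.float32)))
g=W[165:210,200:270].reshape(-1,3);
for lo,hi in((.134,.147),(.008,.016)):
    k=g[(g[:,2]>lo)&(g[:,2]<hi)];print(len(k),cv2.minAreaRect(k[:,:2].astype(np.float32)))
g=W[100:170,290:400].reshape(-1,3);g=g[g[:,2]>.025];print(g.min(0),g.max(0))
E
```

```text
201 246 77.0 (np.float64(200.5), np.float64(246.0)) [0.4285 0.1475 0.018 ] depth 96 [0.4285 0.1503 0.0183] [0.4278 0.1499 0.0183] [0.033 0.031 0.013]
228 234 64.0 (np.float64(228.0), np.float64(234.0)) [0.4606 0.0721 0.018 ] depth 91 [0.4592 0.0722 0.0184] [0.459  0.073  0.0181] [0.03  0.033 0.012]
272 233 64.0 (np.float64(272.0), np.float64(233.0)) [ 0.4622 -0.0486  0.018 ] depth 94 [ 0.4609 -0.0473  0.0185] [ 0.4608 -0.0476  0.0181] [0.03  0.03  0.012]
317 246 70.0 (np.float64(317.0), np.float64(246.0)) [ 0.4257 -0.1712  0.018 ] depth 93 [ 0.4243 -0.1713  0.0184] [ 0.424  -0.1719  0.018 ] [0.03  0.032 0.011]
((0.4934377670288086, -0.3180267810821533), (0.10990409553050995, 0.15161488950252533), 7.784303665161133)
626 ((0.590793788433075, 0.05821143835783005), (0.11180680245161057, 0.044132817536592484), 85.43565368652344)
776 ((0.5964556932449341, 0.06132274866104126), (0.16545385122299194, 0.1042347326874733), 85.45630645751953)
[ 0.45354652 -0.38452418  0.02543879] [7.85415561e-01 2.93744727e-04 1.38611833e+00]
```

```bash
cat > go.py <<'E'
import sys,numpy as np
from station import arm
from scipy.spatial.transform import Rotation as R
# usage: go.py x y z yaw -> shares (tool axes)
s=arm.get_state(); x,y,z,yaw=map(float,sys.argv[1:5])
R0=R.from_euler('xyz',s["ee_rot"]);R1=R.from_euler('xyz',[np.pi,0,yaw])
d=R0.inv().apply(np.array([x,y,z])-s["eef_pos"]); r=(R0.inv()*R1).as_rotvec()
print("t",round(s["t"],2),"pos",s["eef_pos"].round(4),"rot",s["ee_rot"].round(4),"w",round(s["width"],4),"F",s["force"].round(1))
print("shift",(d/.3).round(4),"turn",(np.degrees(r)/60).round(4))
E
python3 go.py 0.425 -0.1715 0.2 3.14159
```

```text
t 0.1 pos [ 0.2993 -0.6045  0.2257] rot [ 3.1401e+00 -1.0000e-04 -2.6819e+00] w 0.0875 F [-0.1  0.   0.7]
shift [-1.0158  1.1076  0.0872] turn [ 0.0014 -0.0005  0.439 ]
```

```bash
python3 -m inch '0 -0.95 1 0.05 0 0 0.44;0 -0.95 1 0.05 0 0 0.44;0 -0.95 1 0.05 0 0 0.44;0 -0.95 1 0.05 0 0 0.44;0 -0.95 1 0.05 0 0 0.44;0 -0.95 1 0.05 0 0 0.44;0 -0.95 1 0.05 0 0 0.44;0 -0.95 1 0.05 0 0 0.44;0 -0.95 1 0.05 0 0 0.44;0 -0.95 1 0.05 0 0 0.44;0 -0.95 1 0.05 0 0 0.44;0 -0.95 1 0.05 0 0 0.44' 20; python3 go.py 0.425 -0.1715 0.15 3.14159
python3 - <<'E'
from station import arm
import cv2,pickle
s=arm.get_state();f=arm.grab_frame("wrist");f["pos"]=s["eef_pos"];f["rot"]=s["ee_rot"];pickle.dump(f,open("pics/w1.pkl","wb"));cv2.imwrite("pics/w1.png",f["img"][:,:,::-1]);print(f["tool_from_camera"])
E
```

```text
t: 1.3
eef_pos: [0.4215, -0.2101, 0.2114]
ee_rot: [3.142, -0.0, 3.14]
force: [0.2, 0.9, 0.4]
width: 0.0876
t 1.3 pos [ 0.4215 -0.2101  0.2114] rot [ 3.1416e+00 -4.0000e-04  3.1401e+00] w 0.0876 F [0.2 0.9 0.4]
shift [-0.0115  0.1286  0.2048] turn [ 0.     -0.0003 -0.0014]
[[ 8.69224648e-04  9.52469036e-01  3.04634173e-01  8.37562436e-02]
 [ 9.99998965e-01 -1.17709885e-03  8.26980302e-04 -1.17762312e-03]
 [ 1.14625767e-03  3.04633139e-01 -9.52469074e-01 -1.58169804e-01]
 [ 0.00000000e+00  0.00000000e+00  0.00000000e+00  1.00000000e+00]]
```

View pics/w1.png

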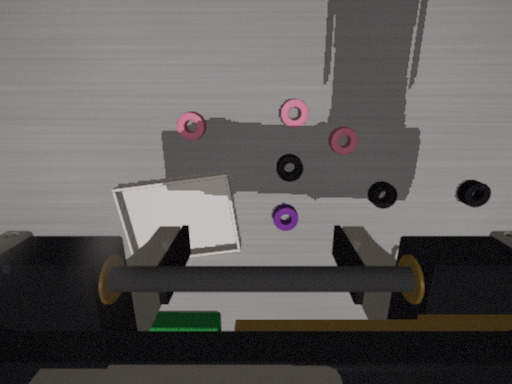

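The wrist view shows collar D at (290,167), black, with a purple one at (286,217) and pinks at (294,113) and (343,141). The other black collars are at (382,194) and (474,193). The rest of the view is the gripper and the tray. I'll cross-check the position of D.

```bash
cat >> h.py <<'E'
def wristE(f):
    from scipy.spatial.transform import Rotation as R
    T=np.eye(4);T[:3,:3]=R.from_euler('xyz',f["rot"]).as_matrix();T[:3,3]=f["pos"]
    return np.linalg.inv(T@f["tool_from_camera"])
E
python3 - <<'E'
from h import *
f=pickle.load(open("pics/w1.pkl","rb"));W=cloud(f,wristE(f))
for u,v in [(290,167),(382,194)]:
    g=W[v-18:v+18,u-18:u+18].reshape(-1,3); g=g[(g[:,2]>.012)&(g[:,2]<.025)]
    print(len(g),((g.min(0)+g.max(0))/2).round(4),(g.max(0)-g.min(0)).round(3))
E
```

```text
466 [ 0.4233 -0.1761  0.0164] [0.033 0.033 0.009]
456 [ 0.4604 -0.0525  0.0159] [0.033 0.033 0.008]
```

```bash
python3 -m inch '0.1 -0.0085 0.12 0.33 0 0 0;0.1 -0.0085 0.12 0.33 0 0 0;0.1 -0.0085 0.12 0.33 0 0 0;0.1 -0.0085 0.12 0.33 0 0 0;0.1 -0.0085 0.12 0.33 0 0 0'; python3 - <<'E'
from station import arm
import cv2,pickle
from h import *
s=arm.get_state();f=arm.grab_frame("wrist");f["pos"]=s["eef_pos"];f["rot"]=s["ee_rot"];pickle.dump(f,open("pics/w2.pkl","wb"));cv2.imwrite("pics/w2.png",f["img"][:,:,::-1])
W=cloud(f,wristE(f));m=(W[...,2]>.012)&(W[...,2]<.025)&(f["img"].max(2)<70)&(f["range_z"]>0)
n,l,st,c=cv2.connectedComponentsWithStats(m.astype(np.uint8))
for i in range(1,n):
    if st[i][4]>100: g=W[l==i];print(c[i].round(),len(g),((g.min(0)+g.max(0))/2).round(4),(g.max(0)-g.min(0)).round(3))
E
python3 go.py 0.424 -0.174 0.006 3.14159
```

```text
t: 1.85
eef_pos: [0.4257, -0.1745, 0.1141]
ee_rot: [-3.141, 0.002, 3.14]
force: [-0.6, 0.2, 1.1]
width: 0.0786
[261. 188.] 796 [ 0.4233 -0.1759  0.0159] [0.033 0.032 0.008]
[502. 220.] 331 [0.455  0.0619 0.0155] [0.024 0.021 0.007]
[388. 223.] 737 [ 0.4593 -0.0521  0.0159] [0.031 0.033 0.008]
t 1.9 pos [ 0.4258 -0.1744  0.1144] rot [-3.1411e+00  2.9000e-03  3.1402e+00] w 0.0793 F [-0.2  0.9  0.8]
shift [0.0072 0.0015 0.3612] turn [-0.0004  0.0028 -0.0013]
```

View pics/w2.png

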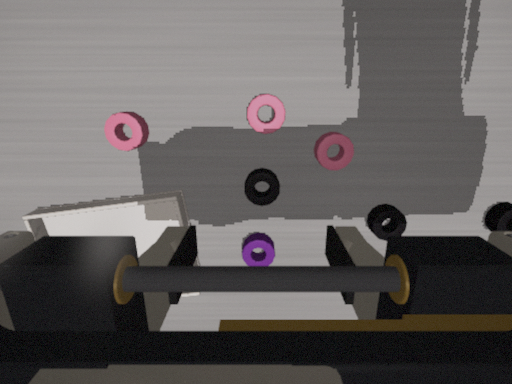

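The black collar D at (262,187) is centred in the jaws and clear of the purple one at (258,250). I'll descend and grip.

```bash
python3 -m inch '0.1 0.007 0 0.25 0 0 0;0.1 0.007 0 0.25 0 0 0;0.1 0.007 0 0.32 0 0 0;0.1 0.007 0 0.36 0 0 0;0.1 0.007 0 0.36 0 0 0;0.1 0.007 0 0.36 0 0 0;1 0.007 0 0.36 0 0 0;1 0.007 0 0.36 0 0 0;1 0.007 0 0.36 0 0 0;1 0.007 0 0.36 0 0 0;1 0.007 0 0.36 0 0 0;1 0.007 0 0.36 0 0 0' 25; python3 go.py 0.46 -0.3 0.1 3.14159
```

```text
t: 3.1
eef_pos: [0.4223, -0.1735, 0.0046]
ee_rot: [-3.142, 0.0, 3.141]
force: [0.3, 0.2, -0.1]
width: 0.0362
t 3.1 pos [ 0.4223 -0.1735  0.0046] rot [-3.1416e+00  1.0000e-04  3.1408e+00] w 0.0362 F [ 0.3  0.2 -0.1]
shift [-0.126  -0.4214 -0.3179] turn [-0.      0.0001 -0.0008]
```

```bash
python3 -m inch '1 0 0 -0.15 0 0 0;1 0 0 -0.3 0 0 0;1 -0.324 -0.512 -0.3 0 0 0;1 -0.324 -0.512 -0.3 0 0 0;1 -0.324 -0.512 -0.3 0 0 0;1 -0.324 -0.512 -0.3 0 0 0;1 -0.324 -0.512 -0.3 0 0 0;1 -0.324 -0.512 -0.3 0 0 0;1 -0.324 -0.512 -0.3 0 0 0'; python3 go.py 0.5195 -0.327 0.01 3.14159
python3 - <<'E'
from station import arm
import cv2,pickle
from h import *
s=arm.get_state();f=arm.grab_frame("wrist");f["pos"]=s["eef_pos"];f["rot"]=s["ee_rot"];pickle.dump(f,open("pics/w3.pkl","wb"));cv2.imwrite("pics/w3.png",f["img"][:,:,::-1])
E
```

```text
t: 4.0
eef_pos: [0.5185, -0.3266, 0.0941]
ee_rot: [3.141, -0.001, 3.141]
force: [0.0, -0.1, -0.2]
width: 0.0315
t 4.0 pos [ 0.5185 -0.3266  0.0941] rot [ 3.1410e+00 -1.2000e-03  3.1406e+00] w 0.0315 F [ 0.  -0.1 -0.2]
shift [-0.0037 -0.0015  0.2803] turn [ 0.0006 -0.0011 -0.0009]
```

View pics/w3.png

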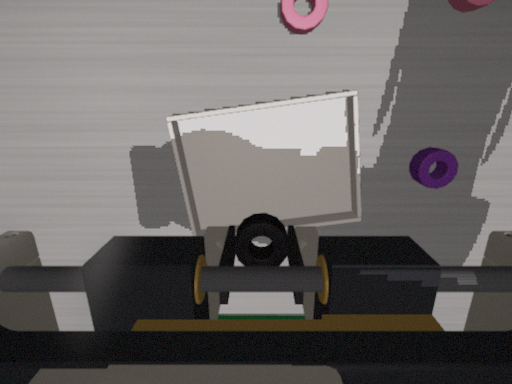

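The collar is held at (263,240), over the far (+x) part of the tray. I'll lower and release it.

```bash
python3 -m inch '1 -0.003 0 0.14 0 0 0;1 -0.003 0 0.2 0 0 0;1 -0.003 0 0.25 0 0 0;1 -0.003 0 0.278 0 0 0;1 -0.003 0 0.278 0 0 0;1 -0.003 0 0.278 0 0 0;0.48 -0.003 0 0.278 0 0 0;0.48 -0.003 0 0.278 0 0 0;0.48 -0.003 0 0.278 0 0 0;0.48 -0.003 0 0.278 0 0 0'; python3 go.py 0.46 -0.05 0.1 3.14159
```

```text
t: 5.05
eef_pos: [0.5201, -0.3272, 0.0111]
ee_rot: [3.142, -0.0, 3.141]
force: [-0.3, -0.8, -0.3]
width: 0.0453
t 5.05 pos [ 0.5201 -0.3272  0.0111] rot [ 3.1416e+00 -1.0000e-04  3.1406e+00] w 0.0453 F [-0.3 -0.8 -0.3]
shift [ 0.2014  0.9239 -0.2964] turn [ 0.     -0.0001 -0.0009]
```

```bash
python3 -m inch '0.48 0 0 -0.12 0 0 0;0.48 0 0 -0.3 0 0 0;0.1 0.2 0.92 -0.3 0 0 0;0.1 0.2 0.92 -0.3 0 0 0;0.1 0.2 0.92 -0.3 0 0 0;0.1 0.2 0.92 -0.3 0 0 0;0.1 0.2 0.92 -0.3 0 0 0;0.1 0.2 0.92 -0.3 0 0 0;0.1 0.2 0.92 -0.3 0 0 0;0.1 0.2 0.92 -0.3 0 0 0;0.1 0.2 0.92 -0.3 0 0 0;0.1 0.2 0.92 -0.3 0 0 0';python3 - <<'E'
from station import arm
import cv2,pickle
from h import *
s=arm.get_state();f=arm.grab_frame("wrist");f["pos"]=s["eef_pos"];f["rot"]=s["ee_rot"];pickle.dump(f,open("pics/w4.pkl","wb"));cv2.imwrite("pics/w4.png",f["img"][:,:,::-1])
W=cloud(f,wristE(f));m=(W[...,2]>.012)&(W[...,2]<.025)&(f["img"].max(2)<70)&(f["range_z"]>0)
n,l,st,c=cv2.connectedComponentsWithStats(m.astype(np.uint8))
for i in range(1,n):
    if st[i][4]>100: g=W[l==i];print(c[i].round(),len(g),((g.min(0)+g.max(0))/2).round(4),(g.max(0)-g.min(0)).round(3))
t=arm.grab_frame("top");cv2.imwrite("pics/t4.png",cv2.resize(t["img"][180:270,180:420,::-1],None,fx=3,fy=3))
E
python3 go.py 0.46 -0.05 0.005 3.14159
```

```text
t: 6.25
eef_pos: [0.4606, -0.0521, 0.101]
ee_rot: [-3.141, -0.0, 3.139]
force: [-0.3, -0.5, -0.6]
width: 0.0791
[492. 159.] 1116 [0.4277 0.1453 0.0159] [0.032 0.033 0.008]
[398. 192.] 935 [0.4583 0.0688 0.0158] [0.032 0.033 0.008]
[263. 195.] 870 [ 0.4604 -0.0516  0.0162] [0.033 0.032 0.008]
t 6.35 pos [ 0.4605 -0.0521  0.1009] rot [-3.1414e+00 -5.0000e-04  3.1389e+00] w 0.0788 F [-0.8 -0.5 -0.3]
shift [0.0015 0.0071 0.3198] turn [-0.0002 -0.0005 -0.0026]
```

View pics/w4.png

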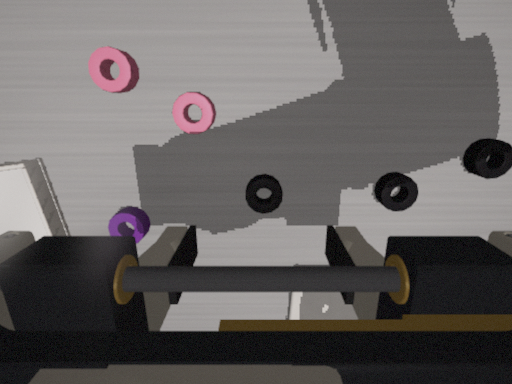

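View pics/t4.png

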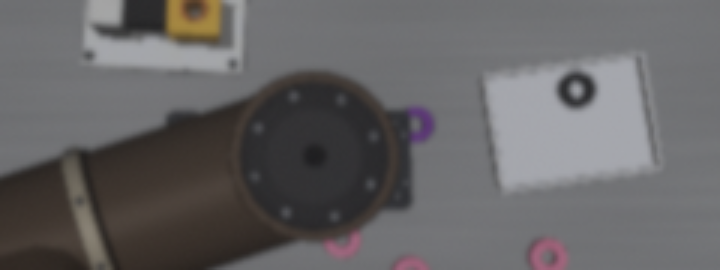

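The first collar lies in the tray at crop (577,90). The next black collar, at wrist (264,193), is centred between the jaws.

```bash
python3 -m inch '0.1 0 0 0.2 0 0 0;0.1 0 0 0.28 0 0 0;0.1 0 0 0.32 0 0 0;0.1 0 0 0.32 0 0 0;0.1 0 0 0.32 0 0 0;1 0 0 0.32 0 0 0;1 0 0 0.32 0 0 0;1 0 0 0.32 0 0 0;1 0 0 0.32 0 0 0;1 0 0 0.32 0 0 0;1 0 0 0.32 0 0 0' 25; python3 go.py 0.4673 -0.313 0.1 3.14159
```

```text
t: 7.45
eef_pos: [0.4605, -0.0511, 0.0053]
ee_rot: [3.142, 0.0, 3.141]
force: [-0.2, 1.3, 0.6]
width: 0.0363
t 7.45 pos [ 0.4605 -0.0511  0.0053] rot [3.1415e+00 2.0000e-04 3.1407e+00] w 0.0363 F [-0.2  1.3  0.6]
shift [-0.0234 -0.8728 -0.3158] turn [ 0.0001  0.0002 -0.0008]
```

```bash
python3 -m inch '1 0 0 -0.15 0 0 0;1 0 0 -0.3 0 0 0;1 -0.023 -0.873 -0.3 0 0 0;1 -0.023 -0.873 -0.3 0 0 0;1 -0.023 -0.873 -0.3 0 0 0;1 -0.023 -0.873 -0.3 0 0 0;1 -0.023 -0.873 -0.3 0 0 0;1 -0.023 -0.873 -0.3 0 0 0;1 -0.023 -0.873 -0.3 0 0 0;1 -0.023 -0.873 -0.3 0 0 0;1 -0.023 -0.873 -0.3 0 0 0'; python3 go.py 0.4673 -0.313 0.0105 3.14159
python3 - <<'E'
from station import arm
import cv2
f=arm.grab_frame("wrist");cv2.imwrite("pics/w5.png",f["img"][:,:,::-1])
E
```

```text
t: 8.55
eef_pos: [0.467, -0.3119, 0.0951]
ee_rot: [3.141, -0.0, -3.141]
force: [0.2, -0.2, 0.1]
width: 0.0332
t 8.55 pos [ 0.467  -0.3119  0.0951] rot [ 3.1413e+00 -3.0000e-04 -3.1414e+00] w 0.0332 F [ 0.2 -0.2  0.1]
shift [-0.0009 -0.0037  0.2821] turn [ 0.0003 -0.0003  0.0002]
```

View pics/w5.png

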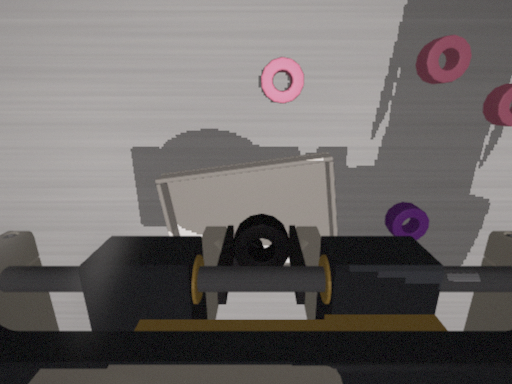

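The second collar is held at (263,240) inside the tray outline. Lower and release.

```bash
python3 -m inch '1 0 -0.003 0.14 0 0 0;1 0 -0.003 0.2 0 0 0;1 0 -0.003 0.25 0 0 0;1 0 -0.003 0.281 0 0 0;1 0 -0.003 0.281 0 0 0;1 0 -0.003 0.281 0 0 0;0.48 0 -0.003 0.281 0 0 0;0.48 0 -0.003 0.281 0 0 0;0.48 0 -0.003 0.281 0 0 0;0.48 0 -0.003 0.281 0 0 0'; python3 -m inch '0.48 0 0 -0.15 0 0 0;0.48 0 0 -0.3 0 0 0;0.3 0 0 -0.6 0 0 0;0.1 0 0 -0.85 0 0 0;0.1 0 0 -0.9 0 0 0;0.1 0 0 -0.9 0 0 0;0.1 0 0 -0.9 0 0 0'
python3 - <<'E'
from station import arm
import cv2,pickle
from h import *
s=arm.get_state();f=arm.grab_frame("wrist");f["pos"]=s["eef_pos"];f["rot"]=s["ee_rot"];cv2.imwrite("pics/w6.png",f["img"][:,:,::-1])
E
python3 go.py 0.491 0.335 0.3 3.14159
```

```text
t: 9.6
eef_pos: [0.4672, -0.314, 0.0111]
ee_rot: [-3.141, 0.0, 3.141]
force: [0.0, 0.8, 0.0]
width: 0.0453
t: 10.3
eef_pos: [0.469, -0.3151, 0.2865]
ee_rot: [-3.138, 0.008, 3.141]
force: [-0.2, 1.0, -0.2]
width: 0.0771
t 10.35 pos [ 0.468  -0.3144  0.2835] rot [-3.1401  0.0049  3.1405] w 0.0779 F [-0.7 -0.1 -0.2]
shift [-0.0747  2.1646 -0.0579] turn [-0.0014  0.0047 -0.001 ]
```

View pics/w6.png

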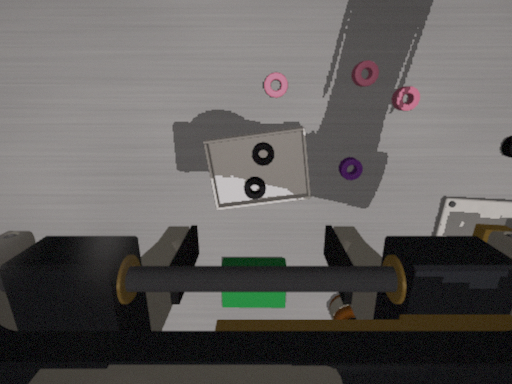

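Both collars are in the tray, at (263,153) and (255,187). Next, over to the rod at a safe height.

```bash
python3 -m inch '0.1 -0.1 1 -0.06 0 0 0;0.1 -0.1 1 -0.06 0 0 0;0.1 -0.1 1 -0.06 0 0 0;0.1 -0.1 1 -0.06 0 0 0;0.1 -0.1 1 -0.06 0 0 0;0.1 -0.1 1 -0.06 0 0 0;0.1 -0.1 1 -0.06 0 0 0;0.1 -0.1 1 -0.06 0 0 0'; python3 -m inch '0.1 -0.18 1 -0.05 0 0 0;0.1 -0.18 1 -0.05 0 0 0;0.1 -0.18 1 -0.05 0 0 0;0.1 -0.18 1 -0.05 0 0 0;0.1 -0.18 1 -0.05 0 0 0;0.1 -0.18 1 -0.05 0 0 0;0.1 -0.18 1 -0.05 0 0 0;0.1 -0.18 1 -0.05 0 0 0;0.1 -0.18 1 -0.05 0 0 0'
cat > look.py <<'E'
import sys
from station import arm
import cv2,pickle
from h import *
n=sys.argv[1];c=sys.argv[2] if len(sys.argv)>2 else "wrist"
s=arm.get_state();f=arm.grab_frame(c);f["pos"]=s["eef_pos"];f["rot"]=s["ee_rot"];pickle.dump(f,open(f"pics/{n}.pkl","wb"));cv2.imwrite(f"pics/{n}.png",f["img"][:,:,::-1])
E
python3 look.py w7; python3 go.py 0.491 0.335 0.3 3.14159
```

```text
t: 11.15
eef_pos: [0.497, -0.0128, 0.2976]
ee_rot: [-3.141, -0.002, -3.14]
force: [0.5, -0.4, -0.9]
width: 0.0789
t: 12.05
eef_pos: [0.5518, 0.2842, 0.3131]
ee_rot: [-3.14, -0.001, 3.139]
force: [0.2, -0.3, 0.1]
width: 0.079
t 12.1 pos [0.5519 0.284  0.3136] rot [-3.1410e+00 -5.0000e-04  3.1388e+00] w 0.0792 F [ 0.7 -0.3  0.2]
shift [0.2033 0.1696 0.0453] turn [-0.0006 -0.0005 -0.0026]
```

View pics/w7.png

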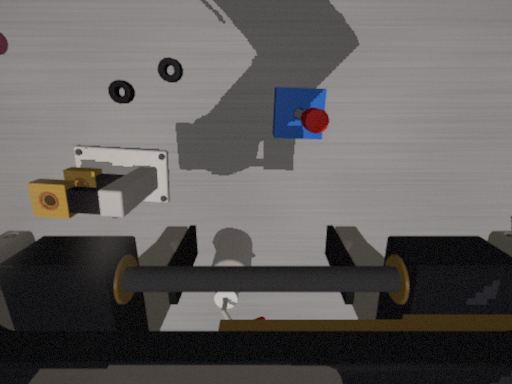

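The knob is at (316,120) above the blue block. The bushing mouth is visible at (49,201). I'll measure both.

```bash
cat > knob.py <<'E'
import sys
from h import *
f=pickle.load(open(f"pics/{sys.argv[1]}.pkl","rb"));E=wristE(f) if "tool_from_camera" in f else f["extrinsics"];W=cloud(f,E)
hsv=cv2.cvtColor(f["img"],cv2.COLOR_RGB2HSV);H,S,V=[hsv[...,i] for i in range(3)]
red=((H<6)|(H>174))&(S>170)&(V>70)&(f["range_z"]>0)
n,l,st,c=cv2.connectedComponentsWithStats(red.astype(np.uint8))
for i in range(1,n):
    if st[i][4]<40: continue
    g=W[l==i]; zt=np.percentile(g[:,2],97); k=g[g[:,2]>zt-.004]
    print("red",c[i].round(),len(g),"ztop",zt.round(4),"mid",((k.min(0)+k.max(0))/2).round(4),"span",(k.max(0)-k.min(0)).round(3))
br=(H>8)&(H<32)&(S>100)&(V>60)&(f["range_z"]>0)
k=W[br&(W[...,2]>.13)&(W[...,2]<.15)]
if len(k)>50: print("brass",len(k),np.median(k[:,2]).round(4),cv2.minAreaRect(k[:,:2].astype(np.float32)),((k.min(0)+k.max(0))/2).round(4))
bl=(H>105)&(H<130)&(S>150)&(abs(W[...,2]-.05)<.006)
if bl.sum()>50: print("blue",cv2.minAreaRect(W[bl][:,:2].astype(np.float32)))
E
python3 knob.py w7
```

```text
red [316. 120.] 440 ztop 0.1874 mid [0.4896 0.3364 0.1859] span [0.022 0.023 0.005]
brass 1278 0.1404 ((0.5885956883430481, 0.02121119759976864), (0.04480500519275665, 0.04393596574664116), 86.5554428100586) [0.5885 0.0218 0.1369]
blue ((0.48968905210494995, 0.33589014410972595), (0.06971913576126099, 0.06834063678979874), 87.9581298828125)
```

```bash
python3 -m inch '0.1 0.207 0.173 0.15 0 0 0;0.1 0.207 0.173 0.2 0 0 0;0.1 0.207 0.173 0.2 0 0 0;0.1 0.207 0.173 0.2 0 0 0;0.1 0.207 0.173 0.2 0 0 0'; python3 look.py w8; python3 knob.py w8; python3 go.py 0.4896 0.336 0.149 3.14159
```

```text
t: 12.6
eef_pos: [0.4908, 0.3371, 0.2554]
ee_rot: [3.14, 0.002, 3.14]
force: [0.0, -0.3, -0.1]
width: 0.0792
red [262. 198.] 561 ztop 0.1872 mid [0.4895 0.3367 0.1858] span [0.022 0.022 0.005]
blue ((0.4896085560321808, 0.3368275761604309), (0.06888467073440552, 0.06868775933980942), 87.94332885742188)
t 12.65 pos [0.4909 0.3372 0.2554] rot [3.1400e+00 1.9000e-03 3.1394e+00] w 0.079 F [-0.1  0.2  0.1]
shift [ 0.005  -0.0047  0.3546] turn [ 0.0015  0.0018 -0.0021]
```

View pics/w8.png

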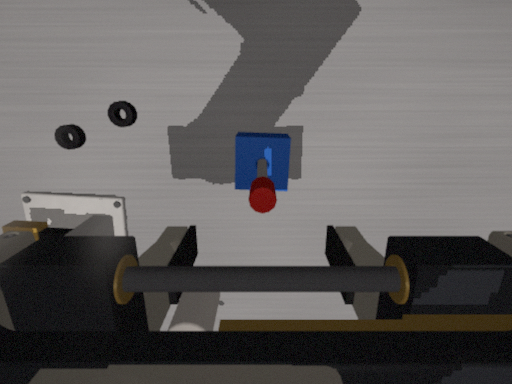

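The knob at (262,198) is centred between the fingers. Descend and grip.

```bash
python3 -m inch '0.1 0.004 -0.003 0.15 0 0 0;0.1 0.004 -0.003 0.28 0 0 0;0.1 0.004 -0.003 0.354 0 0 0;0.1 0.004 -0.003 0.354 0 0 0;0.1 0.004 -0.003 0.354 0 0 0;0.6 0.004 -0.003 0.354 0 0 0;1 0.004 -0.003 0.354 0 0 0;1 0.004 -0.003 0.354 0 0 0;1 0.004 -0.003 0.354 0 0 0;1 0.004 -0.003 0.354 0 0 0;1 0.004 -0.003 0.354 0 0 0;1 0.004 -0.003 0.354 0 0 0' 45; python3 go.py 0.4896 0.336 0.3 3.14159
```

```text
t: 13.85
eef_pos: [0.4884, 0.337, 0.1476]
ee_rot: [-3.142, -0.0, 3.141]
force: [-0.0, 0.2, -1.1]
width: 0.0284
t 13.85 pos [0.4884 0.337  0.1476] rot [-3.1415 -0.      3.1407] w 0.0284 F [-0.   0.2 -1.1]
shift [-0.0039 -0.0033 -0.5079] turn [-0.     -0.     -0.0008]
```

Wait for the grip to close, then lift straight up.

```bash
python3 -m inch '1 0 0 0 0 0 0;1 0 0 0 0 0 0;1 0 0 0 0 0 0'; python3 -m inch '1 0 0 -0.06 0 0 0;1 0 0 -0.15 0 0 0;1 0 0 -0.27 0 0 0;1 0 0 -0.4 0 0 0;1 0 0 -0.52 0 0 0;1 0 0 -0.55 0 0 0;1 0 0 -0.55 0 0 0;1 0 0 -0.55 0 0 0;1 0 0 -0.55 0 0 0'; python3 look.py w9; python3 look.py s9 scene;  python3 go.py 0.5885 0.0225 0.31 3.14159
```

```text
t: 14.15
eef_pos: [0.4885, 0.3371, 0.1477]
ee_rot: [3.141, -0.0, 3.141]
force: [-0.7, 0.2, -0.8]
width: 0.0232
t: 15.05
eef_pos: [0.4878, 0.3364, 0.3106]
ee_rot: [-3.139, -0.002, 3.14]
force: [-0.9, 0.6, -0.9]
width: 0.0233
t 15.15 pos [0.4881 0.3366 0.311 ] rot [-3.1396e+00 -1.8000e-03  3.1405e+00] w 0.0234 F [-0.1 -0.6 -1.4]
shift [-0.3359 -1.0466  0.0049] turn [-0.0019 -0.0017 -0.001 ]
```

View pics/w9.png

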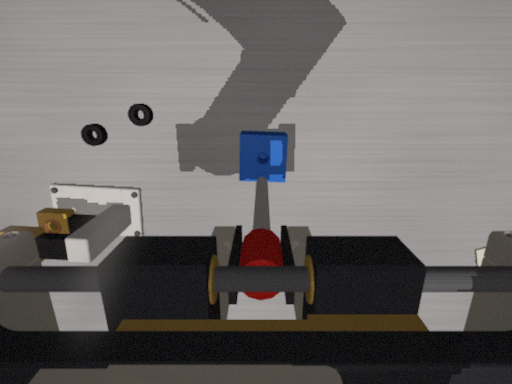

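View pics/s9.png

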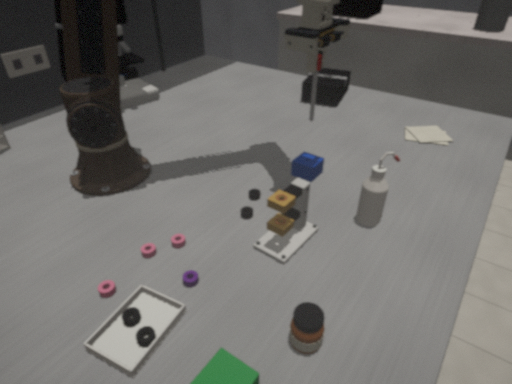

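The rod is out, hangs straight, and its tip is clear of the block. The bushings are at (50,225) in the wrist view and (282,200) in the scene view. I'll carry it over and stop slightly short.

```bash
python3 -m inch '1 -0.05 -0.1 0 0 0 0;1 -0.1 -0.25 0 0 0 0;1 -0.15 -0.4 0 0 0 0;1 -0.2 -0.55 0 0 0 0;1 -0.25 -0.7 0 0 0 0;1 -0.3 -0.82 0 0 0 0;1 -0.32 -0.9 0 0 0 0;1 -0.33 -0.96 0 0 0 0;1 -0.33 -0.98 0 0 0 0;1 -0.33 -0.98 0 0 0 0;1 -0.33 -0.98 0 0 0 0;1 -0.33 -0.98 0 0 0 0'; python3 look.py w10; python3 knob.py w10; python3 go.py 0.5885 0.0225 0.31 3.14159
```

```text
t: 16.35
eef_pos: [0.587, 0.0438, 0.3125]
ee_rot: [3.142, -0.0, -3.142]
force: [0.4, 0.2, -1.7]
width: 0.0233
red [261. 249.] 1290 ztop 0.3511 mid [0.5792 0.0423 0.3497] span [0.006 0.019 0.005]
red [261. 294.] 173 ztop 0.3519 mid [0.597  0.0426 0.3509] span [0.006 0.016 0.002]
brass 1172 0.1402 ((0.5880981683731079, 0.02150561474263668), (0.04418026655912399, 0.043231040239334106), 86.48723602294922) [0.5879 0.0212 0.1367]
blue ((0.48939335346221924, 0.33575159311294556), (0.07160615921020508, 0.06863066554069519), 88.14436340332031)
t 16.4 pos [0.5871 0.0438 0.3126] rot [ 3.1415e+00  1.0000e-04 -3.1414e+00] w 0.0234 F [ 0.6 -0.5 -1.8]
shift [-0.0047 -0.071   0.0088] turn [0.0001 0.0001 0.0002]
```

View pics/w10.png

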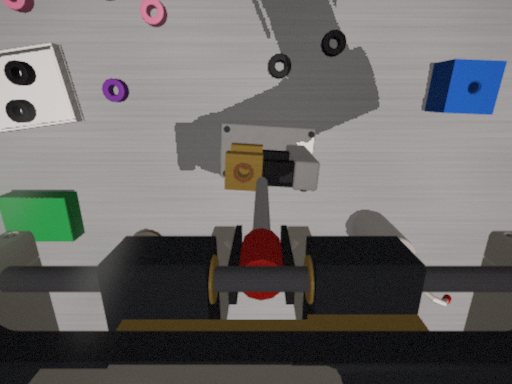

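The rod shaft points down to about (262,180) and the upper bushing mouth is at (243,172). I'll measure the rod axis and ring centre in the same wrist frame.

```bash
cat > fit.py <<'E'
import sys
from h import *
f=pickle.load(open(f"pics/{sys.argv[1]}.pkl","rb"));E=wristE(f);W=cloud(f,E);p=f["pos"]
hsv=cv2.cvtColor(f["img"],cv2.COLOR_RGB2HSV);H,S,V=[hsv[...,i] for i in range(3)]
m=(f["range_z"]>0)&(S<90)&(np.hypot(W[...,0]-p[0],W[...,1]-p[1])<.02)&(W[...,2]>.143)&(W[...,2]<p[2]-.005)
g=W[m]; print("rod pts",len(g),"zmin",g[:,2].min().round(4))
# fit vertical-ish cylinder r=6mm
from scipy.optimize import least_squares
def res(q):
    a=np.array([q[2],q[3],1]);a/=np.linalg.norm(a);c=np.array([q[0],q[1],p[2]-.08])
    d=g-c;return np.linalg.norm(d-np.outer(d@a,a),axis=1)-.006
r=least_squares(res,[p[0],p[1],0,0],loss='soft_l1',f_scale=.001)
q=r.x;print("axis at tcp-80:",q[:2].round(4),"slopes",q[2:].round(4),"rms",np.sqrt(np.median(r.fun**2)).round(5))
tz=p[2]-.139;print("tip est",(q[0]+q[2]*(tz-p[2]+.08)).round(4),(q[1]+q[3]*(tz-p[2]+.08)).round(4),"rel tcp",(q[:2]-p[:2]).round(4))
br=(H>8)&(H<32)&(S>100)&(V>60)&(f["range_z"]>0)&(abs(W[...,2]-.1402)<.004)
n,l,st,c=cv2.connectedComponentsWithStats(br.astype(np.uint8));i=1+np.argmax(st[1:,4]);x,y,w,h,_=st[i]
x0,y0=x-8,y-8;im=f["img"][y0:y+h+8,x0:x+w+8,::-1];print("block box",x,y,w,h)
cv2.imwrite(f"pics/{sys.argv[1]}_c.png",cv2.resize(im,None,fx=9,fy=9,interpolation=cv2.INTER_CUBIC))
k=W[l==i];b=k[:,:2].astype(np.float32);print("block rect",cv2.minAreaRect(b))
E
python3 fit.py w10
```

```text
rod pts 704 zmin 0.1781
axis at tcp-80: [0.5891 0.0424] slopes [-0.0015 -0.0008] rms 0.00014
tip est 0.5892 0.0424 rel tcp [ 0.002  -0.0014]
block box 225 153 38 38
block rect ((0.5881819725036621, 0.021528735756874084), (0.04412611946463585, 0.04316633567214012), 86.71658325195312)
```

View pics/w10_c.png

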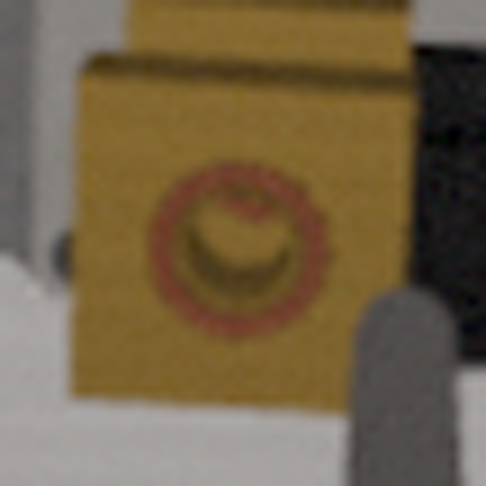

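```bash
python3 - <<'E'
from h import *
f=pickle.load(open("pics/w10.pkl","rb"));print(plane(f,243.2,172.1,.140,wristE(f)))
E
```

```text
[0.5879043  0.02123411 0.14      ]
```

```bash
python3 -m inch '1 0.0043 -0.03 0 0 0 0;1 0.0043 -0.06 0 0 0 0;1 0.0043 -0.0706 0 0 0 0;1 0.0043 -0.0706 0.03 0 0 0;1 0.0043 -0.0706 0.06 0 0 0;1 0.0043 -0.0706 0.06 0 0 0;1 0.0043 -0.0706 0.06 0 0 0;1 0.0043 -0.0706 0.06 0 0 0'; python3 look.py w11; python3 fit.py w11; python3 look.py t11 top; python3 go.py 0.5885 0.0225 0.31 3.14159; python3 -c "
import cv2
i=cv2.imread('pics/w11.png');cv2.imwrite('pics/w11z.png',cv2.resize(i[130:250,200:320],None,fx=5,fy=5,interpolation=2))"
```

```text
t: 17.2
eef_pos: [0.586, 0.0218, 0.2948]
ee_rot: [-3.141, 0.0, 3.141]
force: [0.1, -0.8, -1.4]
width: 0.0232
rod pts 703 zmin 0.1614
axis at tcp-80: [0.5881 0.0204] slopes [-0.001  -0.0011] rms 0.00013
tip est 0.5881 0.0205 rel tcp [ 0.002  -0.0014]
block box 242 157 41 40
block rect ((0.5881528854370117, 0.021845955401659012), (0.04446988180279732, 0.043352216482162476), 86.67073822021484)
t 17.3 pos [0.586  0.0218 0.2949] rot [3.1415e+00 4.0000e-04 3.1407e+00] w 0.0234 F [-0.3 -0.4 -1.1]
shift [-0.0082  0.0023 -0.0503] turn [ 0.0001  0.0004 -0.0008]
```

View pics/w11z.png

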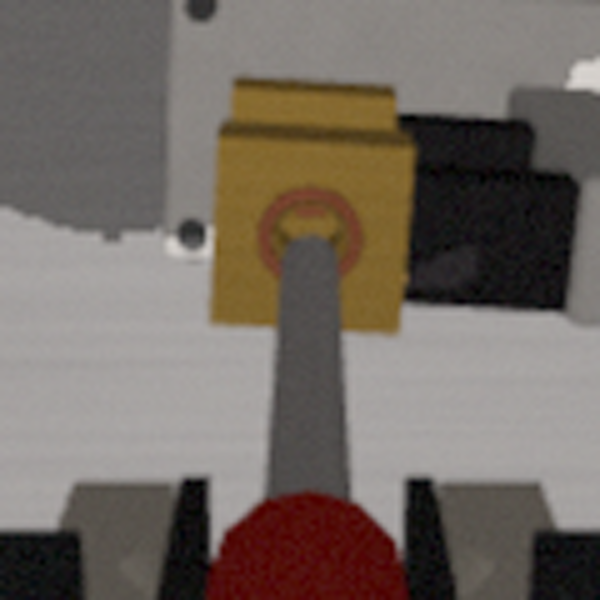

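Laterally, the tip at (309,240) lies on the ring centre at (310,238) in the enlarged crop. I'll check the numbers.

```bash
python3 - <<'E'
from h import *
f=pickle.load(open("pics/w11.pkl","rb"));print(plane(f,261.6,177.2,.140,wristE(f)))
hsv=cv2.cvtColor(f["img"],cv2.COLOR_RGB2HSV)[150:205,238:288].astype(int)
h=hsv[...,0];m=((h<9)|(h>172))&(hsv[...,1]>70);yy,xx=np.nonzero(m);print("ring px",len(xx),xx.min()+238,xx.max()+238,yy.min()+150,yy.max()+150)
p=np.array([ (x,y) for x,y in zip(xx+238,yy+150)],np.float32);e=cv2.fitEllipse(p);print(e,plane(f,*e[0],.14,wristE(f)))
E
```

```text
[0.58834357 0.02110347 0.14      ]
ring px 22 253 287 163 184
((269.48193359375, 173.74468994140625), (18.290916442871094, 39.04856491088867), 72.5211181640625) [0.58430766 0.02997501 0.14      ]
```

```bash
python3 -m inch '1 -0.0005 0.0015 0.02 0 0 0;1 -0.0005 0.0015 0.04 0 0 0;1 -0.0005 0.0015 0.06 0 0 0;1 -0.0005 0.0015 0.08 0 0 0;1 -0.0005 0.0015 0.1 0 0 0;1 -0.0005 0.0015 0.12 0 0 0;1 -0.0005 0.0015 0.13 0 0 0;1 -0.0005 0.0015 0.13 0 0 0';python3 look.py w12; python3 fit.py w12; python3 go.py 0.5885 0.0225 0.17 3.14159;python3 -c "
import cv2
i=cv2.imread('pics/w12.png');cv2.imwrite('pics/w12z.png',cv2.resize(i[130:250,200:320],None,fx=5,fy=5,interpolation=2))"
```

```text
t: 18.1
eef_pos: [0.5859, 0.0221, 0.2551]
ee_rot: [-3.141, -0.001, 3.141]
force: [0.4, 0.4, -1.1]
width: 0.0235
rod pts 635 zmin 0.1434
axis at tcp-80: [0.5879 0.0207] slopes [-0.0014 -0.0019] rms 0.00013
tip est 0.588 0.0208 rel tcp [ 0.002  -0.0014]
block box 240 165 46 45
block rect ((0.5881208181381226, 0.021689023822546005), (0.04421813786029816, 0.04348410665988922), 86.5689697265625)
t 18.15 pos [0.586  0.0221 0.2555] rot [-3.1414e+00 -3.0000e-04  3.1407e+00] w 0.0232 F [ 0.5  0.3 -1.8]
shift [-0.0084  0.0014  0.2851] turn [-0.0002 -0.0003 -0.0009]
```

View pics/w12z.png

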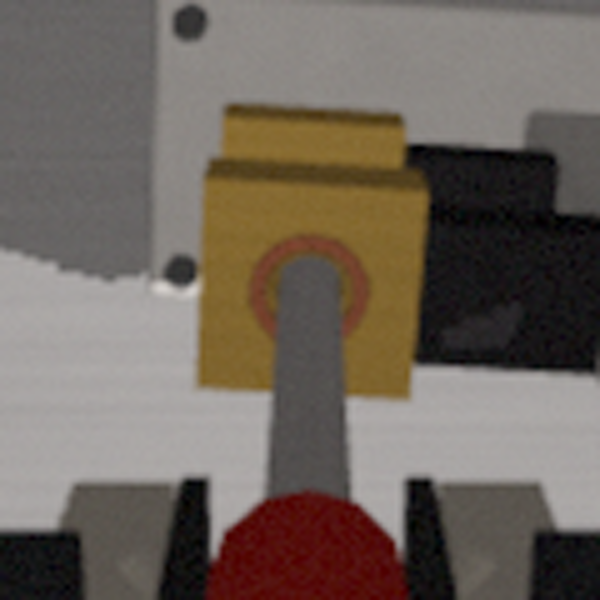

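The rod is centred in the copper ring and going in with no contact force. I'll continue in steps.

```bash
python3 -m inch '1 0 0 0.02 0 0 0;1 0 0 0.04 0 0 0;1 0 0 0.06 0 0 0;1 0 0 0.08 0 0 0;1 0 0 0.1 0 0 0;1 0 0 0.12 0 0 0;1 0 0 0.12 0 0 0'; python3 -m inch '1 0 0 0.02 0 0 0;1 0 0 0.04 0 0 0;1 0 0 0.06 0 0 0;1 0 0 0.06 0 0 0'; python3 go.py 0.5885 0.0225 0.17 3.14159
```

```text
t: 18.85
eef_pos: [0.5858, 0.0221, 0.2186]
ee_rot: [-3.141, -0.001, 3.141]
force: [0.6, -0.6, -1.8]
width: 0.0233
t: 19.25
eef_pos: [0.5857, 0.0221, 0.2006]
ee_rot: [-3.141, -0.001, 3.141]
force: [1.2, 0.2, -2.1]
width: 0.0227
t 19.25 pos [0.5857 0.0221 0.2006] rot [-3.1414e+00 -1.0000e-03  3.1406e+00] w 0.0227 F [ 1.2  0.2 -2.1]
shift [-0.0093  0.0013  0.1021] turn [-0.0002 -0.001  -0.001 ]
```

```bash
python3 -m inch '1 0 0 0.02 0 0 0;1 0 0 0.04 0 0 0;1 0 0 0.06 0 0 0;1 0 0 0.08 0 0 0;1 0 0 0.1 0 0 0;1 0 0 0.1 0 0 0;1 0 0 0.1 0 0 0;1 0 0 0.1 0 0 0'; python3 look.py w13; python3 look.py s13 scene;python3 look.py t13 top; python3 go.py 0.5885 0.0225 0.17 3.14159; python3 -c "
import cv2
i=cv2.imread('pics/s13.png');cv2.imwrite('pics/s13z.png',cv2.resize(i[100:300,190:350],None,fx=3,fy=3,interpolation=2))
cv2.imwrite('pics/s13y.png',cv2.resize(i[250:384,70:270],None,fx=3,fy=3,interpolation=2))"
```

```text
t: 20.05
eef_pos: [0.5861, 0.0221, 0.1719]
ee_rot: [-3.142, 0.0, 3.141]
force: [0.7, -0.0, -1.1]
width: 0.0234
t 20.2 pos [0.5861 0.0221 0.1719] rot [3.1415e+00 3.0000e-04 3.1406e+00] w 0.023 F [-0.7 -0.4 -2.1]
shift [-0.008   0.0012  0.0065] turn [ 0.0001  0.0003 -0.0009]
```

View pics/s13z.png

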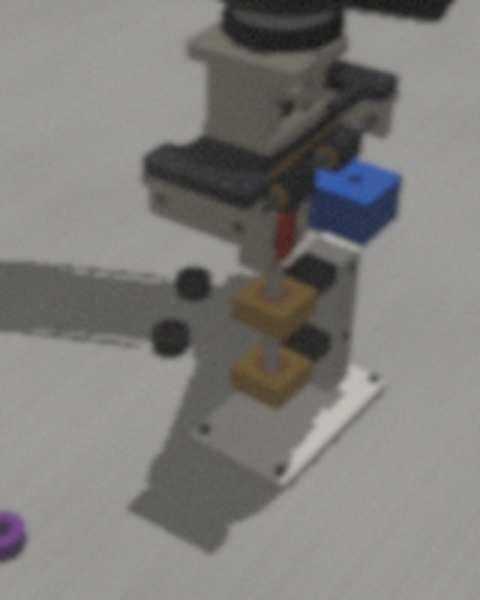

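View pics/s13.png

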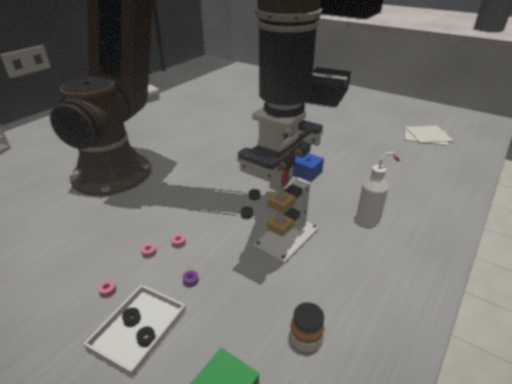

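View pics/w13.png

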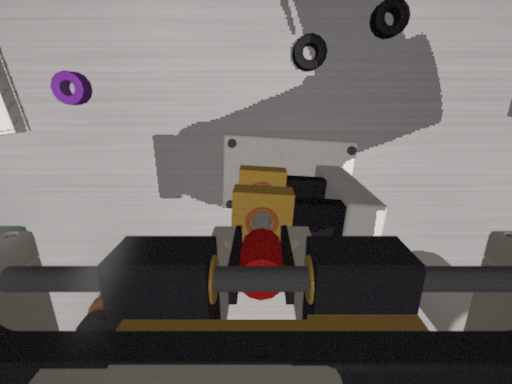

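The rod passes through both brass blocks, at crop (275,290) and (270,355). The lower tip is hidden behind the lower block from every camera, so I'll check for slip through the height of the knob relative to the TCP.

```bash
python3 knob.py w13; python3 fit.py w13 | head -3; python3 knob.py w10 | head -2; python3 go.py 0.5885 0.0225 0.17 3.14159; python3 - <<'E'
from h import *
f=pickle.load(open("pics/t13.pkl","rb"));W=cloud(f);im=f["img"]
reg=np.zeros((384,512),bool);reg[190:250,335:405]=1
k=reg&(im.max(2)<70)
n,l,st,c=cv2.connectedComponentsWithStats(k.astype(np.uint8))
t=np.radians(7.8);
for i in range(1,n):
    if st[i][4]>20:
        p=plane(f,*c[i],.022);d=p[:2]-[.4934,-.318];print(c[i],p.round(3),"tray frame",(np.cos(t)*d[0]+np.sin(t)*d[1]).round(3),(-np.sin(t)*d[0]+np.cos(t)*d[1]).round(3))
E
```

```text
red [261. 249.] 1324 ztop 0.2105 mid [0.5783 0.0204 0.2091] span [0.006 0.02  0.005]
red [261. 294.] 171 ztop 0.2115 mid [0.5959 0.021  0.2104] span [0.005 0.016 0.003]
brass 2161 0.14 ((0.5850456953048706, 0.02200169861316681), (0.04479317367076874, 0.03771446645259857), 86.35955810546875) [0.584  0.0225 0.1366]
rod pts 184 zmin 0.1431
axis at tcp-80: [0.5885 0.0209] slopes [-0.008  -0.0036] rms 0.00012
tip est 0.589 0.0211 rel tcp [ 0.0024 -0.0012]
red [261. 249.] 1290 ztop 0.3511 mid [0.5792 0.0423 0.3497] span [0.006 0.019 0.005]
red [261. 294.] 173 ztop 0.3519 mid [0.597  0.0426 0.3509] span [0.006 0.016 0.002]
t 20.2 pos [0.5861 0.0221 0.1719] rot [3.1415e+00 3.0000e-04 3.1406e+00] w 0.023 F [-0.7 -0.4 -2.1]
shift [-0.008   0.0012  0.0065] turn [ 0.0001  0.0003 -0.0009]
[371.71794872 209.25641026] [ 0.525 -0.323  0.022] tray frame 0.03 -0.009
[367.66666667 229.30769231] [ 0.47  -0.31   0.022] tray frame -0.022 0.011
```

There is no slip: the knob top is at 0.2105 m, so the tip is at about 0.034 m. Both collars sit well inside the tray limits. I'll hold a moment, then hand in.

```bash
python3 -m inch '1 0 0 0 0 0 0;1 0 0 0 0 0 0;1 0 0 0 0 0 0;1 0 0 0 0 0 0'; python3 -c "
from station import arm
print(arm.job_done())"
```

```text
t: 20.6
eef_pos: [0.586, 0.0221, 0.1717]
ee_rot: [3.142, 0.0, 3.141]
force: [-0.4, -0.2, -1.7]
width: 0.023
the job is handed in; nothing more can be done
None
```

I put two black collars in the tray, then threaded the rod through both bushings and handed in at 20.6 s with the gripper still holding the knob steady.

**Last checks:**
- **Collars:** the two sit at about (30, -9) mm and (-22, 11) mm in the tray frame, well inside the limits. I never gripped or reached for the other two.
- **Rod:** the knob's top is at about 0.2105 m, so the tip should be about 34 mm above the bench with no slip in the grip. The only sideways force was under 1 N. The jaw reading of 23 mm fits the 24 mm knob. The rod was upright to within the measuring error.
- **Bystanders:** the bottle, jar and green box were never approached and look unmoved.

**Not confirmed directly:** the tip below the lower bushing was hidden from all three cameras, so its height is inferred from the knob.

**Disagreement:** the top and wrist cameras differed by about 4 mm in y. I aligned the rod and bushing using the wrist camera alone, so this did not affect the fit.

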